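# Rock the angle gauge over to the chute's setting and hold it

## Robot

A 7-joint arm with a two-finger parallel gripper is mounted at the origin on the work surface. World frame = base frame: x ahead of the robot, y to its left, z up, the work surface at z = 0. Lengths are in m, angles in rad, forces in N, time in s.
With the tool pointing down it reaches from about 0.425 to 0.925 m from the base axis. Payload 6.8 kg.
Tool frame: the origin (TCP) lies at the very end of the fingers, on their centre line; the grasp point (between the pads) lies 19 mm behind it; z points along the fingers, y is the line along which they close (so a half turn about z gives the same grasp; the last joint's range is limited). The gripper opens to 85 mm and grips with 20 to 120 N. Pads are 22 mm wide; open, the fingers measure 114 mm over their backs; the gripper's body (76 mm by 85 mm) begins 54 mm behind the grasp point. The pads swing forward as they close: fully open they stand 13 mm farther back than shut.
Start: joints at [-1.281, 0.477, 0.022, 1.555, -0.011, 1.109, -0.083], TCP at [0.261, 0.622, 0.231] pointing down, gripper open.
Joint ranges: [-2.96, 2.96], [-0.34, 2.1], [-1.41, 1.46], [0.24, 2.44], [-1.37, 4.51], [0.17, 1.92], [-2.96, 2.96]. Speed limits (rad/s): [2.39, 2.39, 3.14, 3.14, 3.14, 3.14, 3.14].

## Interface

Orientations are given as a unit quaternion [w, x, y, z].
In Python, from station import bot gives the robot as it stands. The module is installed in compiled form; this text tells all that it offers.
- The arm moves only by the shell command python3 -m jog 'ROWS' [OPENING] [FORCE]. ROWS is JSON, a list of rows, each a list of 4 numbers: the shift along the tool's x, y, z in cm, then the turn about the tool's z in rad. In form: [[x, y, z, spin], ...]. A call has 1 to 20 rows; each row is the pose to reach, as a shift and turn from the pose commanded when the call began, along the tool's axes at that moment; what a row does not reach only later rows make up. A row lasts 1/12 s, in which the tool goes at most 41.7 mm and 7.16 degrees, less where a joint would pass 70% of its speed; a pose out of reach is approached as far as the arm can. A call with a gripper value outside its range is refused whole. OPENING is the closure, from -1 (fully open) to 1 (shut), set as the call begins (- or left out, the last holds). The fingers move at their own pace and stop on an object; FORCE is the grip in N (left out, the last holds). Time passes only in rows, so rows that repeat a pose let the fingers close. It gives the time, the measured TCP pose, the force, the opening and the grip force at its end, in the units of the state.
- bot.get_obs(): the state, without advancing time (a new reading comes with each control period).
- bot.read_camera(name): name is "scene" or "top"; returns a dict with "pixels" (400x640x3 uint8, red, green, blue), "depth" (400x640 float32, m along the optical axis (not along the pixel's ray), 0 where there is no reading), "fovy" (degrees; the focal length in pixels is half the picture's height over the tangent of half this angle, whatever the lens; pixels are square), "cx", "cy" (the principal point, pixels), "pose" (4x4, takes a point from camera to world coordinates). Camera axes: x right, y down, z forward; pixel columns grow to the right and rows downward; lengths in m; the calibration is good to about 2 mm. A picture is of the moment at which its call begins.
- bot.hand_in(): hands the job in; it is judged then, once.
The state is a dict: "t": time; "q": joint angles; "joint_vel": joint speeds; "joint_torque": joint torques, N m; "eef_pos": TCP position; "tool_rot": TCP orientation; "contact_force": force on the tool from outside, world axes, zero at the start; "torque": the same for the moment, N m; "gripper_width": opening from 0.0 (shut) to 1.0 (fully open); "grasp_force": force on a finger pad.
Only numpy, scipy, OpenCV 4.12 (cv2) and the standard library are available. Lean on these libraries where they do the work, as an engineer would, in place of code of your own. Each camera call takes 0.05 s, during which the arm holds its last target. There are 200 camera calls.

## Task

I want to copy the chip chute's setting from the angle gauge: pick the gauge up by its handle and stand it upright, dial still facing away from you, with the middle of its shoe square across the crest of the stud block's round rib. Then rock it on the rib, leaning towards the side of the bench where the chute and its crate are today, until the swinging pointer settles on the tab set on that side of the dial. Finish while holding it there, still gripped and with the shoe resting on the rib, and leave the loose things on the bench alone.

Things in the scene. Friction and masses are not known exactly. Their poses are not given: they have to be found in the camera images.
- gauge: Angle gauge, 0.4 kg, 180 mm high, loose, standing on the bench: steel shoe 46 x 110 x 12 mm (x, y, z), flat below; upright dial disc 136 mm across, 8 mm thick, white face to +x (away from the robot); black handle on top, 22 mm thick in x, 50 mm wide in y, 148 to 180 mm up. Origin: centre of the shoe's underside; x out of the white face, y along the shoe (left seen from the robot), z up.
- pointer (a joint): Swinging pointer, a black pendulum 76 mm long on a brass pivot on the white face, 122 mm above the underside. 0: along the gauge's -z; positive: its tip is to the gauge's +y side. It hangs plumb: with the gauge leaning a rad to +y it settles at +a (within about 1.5 s). The fingers cannot touch it.
- tab_left (a joint): Setting tab, a dark steel lug 6 mm wide at the dial's lower edge on the gauge's +y side, turning about the pointer's pivot; its angle in the pointer's measure, 0.15 to 0.45. Stays as set, cannot be touched by the fingers. The pointer is on this tab when its value equals the tab's.
- tab_right (a joint): The like tab on the gauge's -y side, -0.15 to -0.45.
- pointer_tip (a point): Tip of the pointer, 76 mm from the pivot.
- tab_left_tip (a point): Point on the left tab, 76 mm from the pivot, where the pointer's tip lies when it is on that tab.
- tab_right_tip (a point): The same point on the right tab.
- foot (a point): Centre of the shoe's underside (the gauge's origin).
- shoe_left (a point): The +y end of the gauge's shoe, 55 mm from its middle.
- block: Stud block, fixed, uneven, steel, 70 x 120 mm (x, y), 20 mm high, 26 mm on its -y part, with a round-topped rib (24 mm wide, top radius 12 mm) along its x over all 70 mm, crest 60 mm above the bench. Origin: centre of the underside; the crest is at y = +10 mm. The shoe can lean at least 0.48 rad either way on the rib.
- crest (a point): Middle of the rib's crest line, axes as the block's: x along the rib, y across it.
- crate_in (a point): Sloped stainless chute on legs, with a wooden crate under its lower end, one fixed assembly about 410 x 170 mm and 220 mm high, at the left (+y) or right (-y) side of the bench; a grey drawer unit stands on the other side. The point: middle of the crate's bottom.
- threading_tool: Bystander: steel threading tool, square bar 110 x 16 x 16 mm. Origin: centre of the underside.
- worm_gear: Bystander: bronze worm gear, 80 mm across, 28 mm high. Origin: centre of the underside.
- key_holder: Bystander: red plastic chuck-key holder 60 x 60 x 55 mm with the T-shaped key in it, 106 mm high. Origin: centre of the underside.
- tnut_a: Bystander: black steel T-nut 28 x 26 x 16 mm. Origin: centre of the underside.
- tnut_b: Bystander: the second T-nut, the same size.
- bar_offcut: Bystander: upright steel bar offcut, 40 mm across, 50 mm high. Origin: centre of the underside.

How it is judged:
By the outcome, as a careful person would: the job done as asked, in the order asked, and still so for the second after the job is handed in, while the arm keeps its last pose, push and grip.
It also fails if it takes over 53 s, if anything falls off the work surface, if the arm or the gripper's body presses on something with over 40 N, if the wrist force passes 120 N, or if a joint passes its speed limit or range.

## Working session

There is one attempt and no reset: what is moved stays moved. The work goes in short steps, Python scripts to look and compute and a shell command to move; the robot and the scene stay as the last step left them, time stands still between calls to the robot, and variables do not carry over. Pictures are saved under pics/ and viewed, at most 10 in all, crops included, and the job is handed in when it is done.

```bash
mkdir -p pics; cat > h.py <<'E'
import numpy as np, cv2
from station import bot
def cam(n):
    c=bot.read_camera(n); H=c["pixels"].shape[0]; f=H/2/np.tan(np.radians(c["fovy"])/2)
    d=c["depth"]; v,u=np.mgrid[:d.shape[0],:d.shape[1]]
    P=np.stack([(u-c["cx"])/f*d,(v-c["cy"])/f*d,d],-1)@c["pose"][:3,:3].T+c["pose"][:3,3]
    P[d==0]=np.nan
    c["f"]=f; c["P"]=P; return c
def save(n,img): cv2.imwrite("pics/"+n,cv2.cvtColor(img,cv2.COLOR_RGB2BGR))
E
python3 - <<'E'
from h import *
for n in("scene","top"):
    c=cam(n); save(n+"0.png",c["pixels"]); np.savez(n+"0.npz",P=c["P"],img=c["pixels"],pose=c["pose"],f=c["f"],cx=c["cx"],cy=c["cy"])
    print(n,c["f"],c["cx"],c["cy"],c["pose"].round(3).tolist())
print(bot.get_obs())
E
```

```text
scene 477.86477136156316 312.701227136181 196.64636924193414 [[0.684, 0.559, -0.469, 1.249], [0.729, -0.526, 0.437, -0.651], [-0.002, -0.641, -0.767, 1.229], [0.0, 0.0, 0.0, 1.0]]
top 383.5539747787192 319.5080555143627 199.64859258945768 [[0.009, -0.995, 0.099, 0.445], [-1.0, -0.009, -0.003, 0.001], [0.004, -0.099, -0.995, 1.182], [0.0, 0.0, 0.0, 1.0]]
{'t': 0.1, 'q': array([-1.28111131,  0.47772253,  0.02234254,  1.55634114, -0.01151236,
        1.10931615, -0.08309535]), 'joint_vel': array([-0.00239657, -0.00217205,  0.00087384, -0.00231477, -0.00119966,
        0.00032255,  0.00096874]), 'joint_torque': array([ 4.25245293e-03, -5.97763288e+01,  1.61370289e+00, -2.81956422e+01,
        1.28833667e-02,  4.99766786e-03,  2.33734039e-05]), 'eef_pos': array([0.26127925, 0.62180081, 0.23042436]), 'tool_rot': array([-1.09757700e-04,  1.97574223e-01,  9.80287579e-01, -8.22282892e-04]), 'contact_force': array([ 0.33498985, -0.21664354,  0.79316488]), 'torque': array([-0.00488426,  0.04870342, -0.02671858]), 'grasp_force': 0.0, 'gripper_width': 1.000373476120468}
```

View pics/scene0.png

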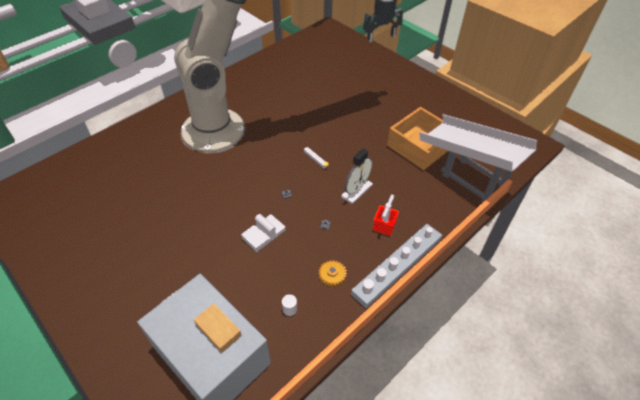

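View pics/top0.png

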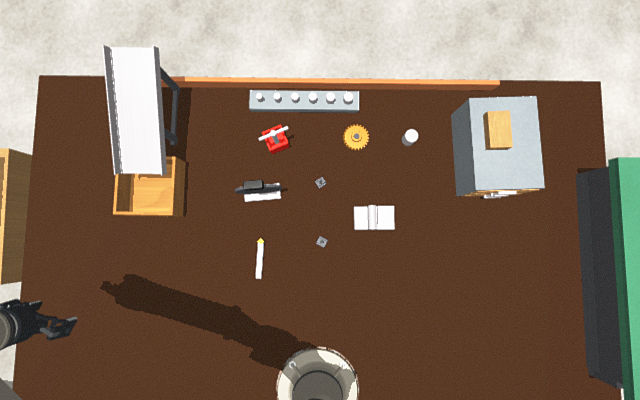

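The chute and crate are on the left (+y; top image, around (140,130)), so the lean is to +y and the tab is tab_left. The gauge is near top (262,190) and the block near (374,217), with its rib along x.

```bash
python3 - <<'E'
from h import *
for n in("scene","top"):
    d=np.load(n+"0.npz"); P=d["P"]; img=d["img"]
    def reg(x0,x1,y0,y1,z0,z1):
        m=(P[...,0]>x0)&(P[...,0]<x1)&(P[...,1]>y0)&(P[...,1]<y1)&(P[...,2]>z0)&(P[...,2]<z1); return m
    def rep(name,m):
        if m.sum()<5: print(n,name,m.sum());return
        r=cv2.minAreaRect((P[m][:,:2]*1000).astype(np.float32))
        print(n,name,m.sum(),"mean",P[m].mean(0).round(4),"rect",np.round(r[0],1),np.round(r[1],1),round(r[2],1),"zmax",np.percentile(P[m][:,2],98).round(4))
    if n=="top":
        v,u=217,374; print(P[v,u],P[190,262])
    rep("handle",reg(.35,.65,.05,.3,.15,.2)); rep("dial",reg(.35,.65,.05,.3,.03,.14)); rep("shoe",reg(.35,.65,.05,.3,.007,.018))
    rep("block",reg(.3,.55,-.3,-.07,.012,.034)); rep("blockhi",reg(.3,.55,-.3,-.07,.0235,.034));rep("rib",reg(.3,.55,-.3,-.07,.053,.08)); rep("table",reg(.3,.4,-.1,.1,-.02,.02))
s=np.load("scene0.npz")["img"]; t=np.load("top0.npz")["img"]
a=cv2.resize(s[140:210,330:400],(490,490),interpolation=cv2.INTER_CUBIC)
b=cv2.resize(t[170:240,230:310][:, :44],(308,490),interpolation=cv2.INTER_CUBIC)
save("c1.png",np.hstack([a,b]))
from scipy.spatial.transform import Rotation as R
w=bot.get_obs()["tool_rot"]; print(R.from_quat(np.roll(w,-1)).as_matrix().round(3))
E
```

```text
scene handle 171 mean [0.5858 0.1686 0.1722] rect [583.  172.5] [24.3 56. ] 3.7 zmax 0.1833
scene dial 509 mean [0.5867 0.1658 0.0874] rect [587.2 173.9] [ 16.6 140.7] 4.0 zmax 0.1369
scene shoe 327 mean [0.5352 0.1675 0.012 ] rect [496.7 174.7] [292.6 246. ] 0.8 zmax 0.0173
scene block 635 mean [ 0.5102 -0.1779  0.0234] rect [ 505.5 -168.4] [ 74.4 122.9] 0.0 zmax 0.0321
scene blockhi 333 mean [ 0.5079 -0.1944  0.027 ] rect [ 505.5 -169.9] [ 73.  118.8] 0.7 zmax 0.0333
scene rib 134 mean [ 0.5069 -0.1601  0.0585] rect [ 506.3 -159.7] [73.9 21.5] 3.0 zmax 0.0645
scene table 1251 mean [ 0.3508 -0.0028  0.0004] rect [350.   0.] [ 99.8 199.8] 0.1 zmax 0.006
[ 0.50701048 -0.16288512  0.05909299] [0.58178131 0.16469413 0.07451724]
top handle 194 mean [0.583  0.1733 0.177 ] rect [584.2 174.8] [22.2 50.7] 5.6 zmax 0.1834
top dial 247 mean [0.5824 0.1691 0.0909] rect [584.5 175. ] [  9.3 133.3] 5.8 zmax 0.1376
top shoe 382 mean [0.5099 0.1731 0.0131] rect [481.  171.3] [261.3 224.2] 0.4 zmax 0.0178
top block 740 mean [ 0.5085 -0.168   0.0232] rect [ 508.5 -168. ] [ 70.3 121.2] 1.0 zmax 0.0304
top blockhi 352 mean [ 0.5094 -0.1967  0.0266] rect [ 508.9 -169. ] [ 66.8 117.4] 0.6 zmax 0.0312
top rib 167 mean [ 0.5091 -0.1571  0.0587] rect [ 508.5 -157.1] [67.8 21.8] 1.9 zmax 0.0637
top table 2177 mean [3.5e-01 0.0e+00 3.0e-04] rect [349.7   1. ] [ 99.4 198. ] 0.1 zmax 0.0049
[[-0.922  0.387 -0.001]
 [ 0.387  0.922 -0.002]
 [-0.    -0.002 -1.   ]]
```

View pics/c1.png

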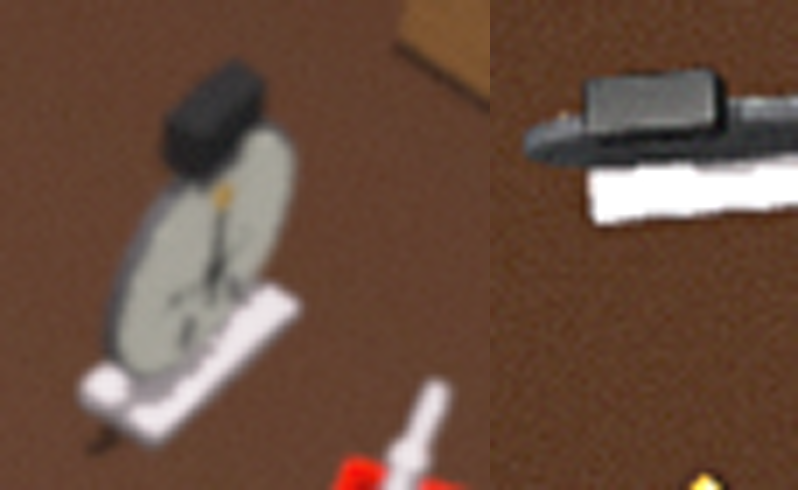

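```bash
python3 -m jog '[[-47.1,-28.7,0,1.077],[-47.1,-28.7,0,1.077],[-47.1,-28.7,0,1.077],[-47.1,-28.7,0,1.077],[-47.1,-28.7,0,1.077],[-47.1,-28.7,0,1.077],[-47.1,-28.7,0,1.077],[-47.1,-28.7,0,1.077],[-47.1,-28.7,0,1.077],[-47.1,-28.7,0,1.077],[-47.1,-28.7,0,1.077],[-47.1,-28.7,0,1.077],[-47.1,-28.7,0,1.077],[-47.1,-28.7,0,1.077],[-47.1,-28.7,0,1.077],[-47.1,-28.7,0,1.077],[-47.1,-28.7,0,1.077],[-47.1,-28.7,0,1.077]]' -1 40
python3 - <<'E'
from h import *
from scipy.spatial.transform import Rotation as R
o=bot.get_obs(); print(o["eef_pos"],R.from_quat(np.roll(o["tool_rot"],-1)).as_matrix().round(3).tolist(),o["q"].round(2))
E
```

```text
t: 1.6
eef_pos: [0.5835, 0.1774, 0.231]
tool_rot: [-0.001, 0.671, 0.741, -0.0]
contact_force: [-0.6, 0.2, -0.2]
gripper_width: 1.0
grasp_force: 0.0
[0.58345108 0.17738721 0.23098428] [[-0.099, 0.995, -0.001], [0.995, 0.099, 0.001], [0.001, -0.001, -1.0]] [-0.7   0.39  0.4   1.74 -0.17  1.05 -0.14]
```

```bash
python3 -m jog '[[-0.2,0.1,2,0],[-0.2,0.1,4,0],[-0.2,0.1,6,0],[-0.2,0.1,7.5,0],[-0.2,0.1,8.5,0],[-0.2,0.1,8.5,0],[-0.2,0.1,8.5,0]]' -1 40
python3 -m jog '[[0,0,0,0],[0,0,0,0],[0,0,0,0],[0,0,0,0],[0,0,0,0],[0,0,0,0],[0,0,0,0],[0,0,0,0],[0,0,0,0],[0,0,0,0]]' 1 40
```

```text
t: 2.18
eef_pos: [0.5853, 0.1742, 0.1463]
tool_rot: [-0.0, 0.672, 0.741, -0.0]
contact_force: [0.2, -0.4, 0.7]
gripper_width: 0.999
grasp_force: 0.0
t: 3.02
eef_pos: [0.5857, 0.1734, 0.1467]
tool_rot: [-0.0, 0.672, 0.74, 0.0]
contact_force: [-2.3, -1.1, 5.4]
gripper_width: 0.249
grasp_force: 40.6
```

```bash
python3 -m jog '[[0,0,-1,0],[0,0,-3,0],[0,0,-6,0],[0,0,-9,0],[0,0,-12,0],[-2,0,-15,0.05],[-5,0.1,-18,0.12],[-8,0.2,-21,0.2],[-11,0.3,-24,0.28],[-14,0.4,-27,0.36],[-17,0.5,-30,0.44],[-20,0.5,-30,0.52],[-23,0.5,-30,0.6],[-26,0.5,-30,0.65],[-28.5,0.5,-30,0.7],[-29.5,0.5,-30,0.7],[-29.5,0.5,-30,0.7],[-29.5,0.5,-30,0.7],[-29.5,0.5,-30,0.7],[-29.5,0.5,-30,0.7]]' - 40
python3 -m jog '[[0,0,0,0],[0,0,0,0],[0,0,0,0],[0,0,0,0],[0,0,0,0],[0,0,0,0],[0,0,0,0],[0,0,0,0],[0,0,0,0],[0,0,0,0],[0,0,0,0],[0,0,0,0]]'
python3 - <<'E'
from h import *
from scipy.spatial.transform import Rotation as R
o=bot.get_obs(); M=R.from_quat(np.roll(o["tool_rot"],-1)).as_matrix(); print(M.round(3).tolist(),o["q"].round(2))
cs=[cam("scene") for _ in range(8)]; c=cs[0]; img=np.mean([k["pixels"].astype(float) for k in cs],0)
np.savez("v1.npz",img=img,P=c["P"],pose=c["pose"],M=M,p=o["eef_pos"],f=c["f"],cx=c["cx"],cy=c["cy"])
Ci=np.linalg.inv(c["pose"]); q=Ci[:3,:3]@(o["eef_pos"]-[0,0,.08])+Ci[:3,3]; u,v=int(c["f"]*q[0]/q[2]+c["cx"]),int(c["f"]*q[1]/q[2]+c["cy"]); print(u,v)
save("v1.png",cv2.resize(img[max(v-60,0):v+60,u-60:u+60].astype(np.uint8),(600,600),interpolation=cv2.INTER_CUBIC))
E
```

```text
t: 4.68
eef_pos: [0.6192, -0.1178, 0.446]
tool_rot: [-0.001, 0.885, 0.466, 0.0]
contact_force: [0.4, 0.9, -4.4]
gripper_width: 0.25
grasp_force: 40.0
t: 5.68
eef_pos: [0.619, -0.1198, 0.4463]
tool_rot: [-0.0, 0.885, 0.465, 0.0]
contact_force: [-0.2, 0.1, -3.8]
gripper_width: 0.251
grasp_force: 40.0
[[0.568, 0.823, -0.0], [0.823, -0.568, 0.0], [0.0, -0.0, -1.0]] [-0.4   0.33  0.69  1.38 -0.21  1.5  -0.33]
295 165
```

View pics/v1.png

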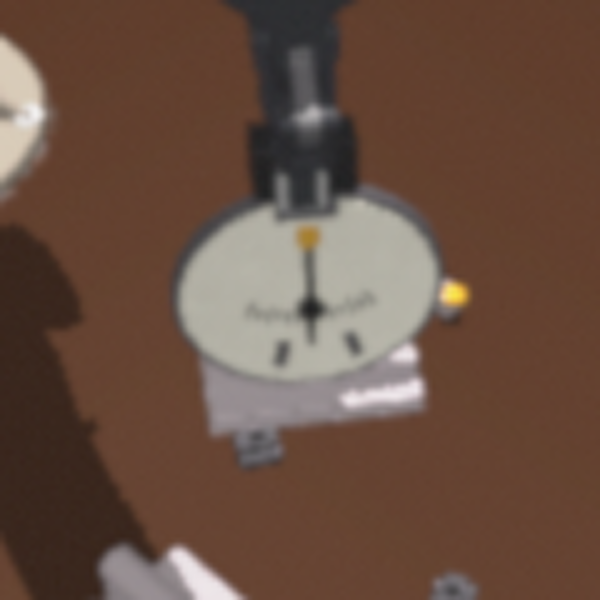

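```bash
cat > rect.py <<'E'
from h import *
def rectify(img,pose,f,cx,cy,org,ex,yaxis,zaxis,off=.005,S=4):
    # canvas: gauge y in [-80,80]mm right, z in [0,190] up
    def pj(p):
        Ci=np.linalg.inv(pose); q=Ci[:3,:3]@p+Ci[:3,3]; return [f*q[0]/q[2]+cx,f*q[1]/q[2]+cy]
    src=[];dst=[]
    for y,z in((-80,-10),(80,-10),(80,190),(-80,190)):
        src.append(pj(org+ex*off+yaxis*y/1000+zaxis*z/1000)); dst.append([(y+80)*S,(190-z)*S])
    H=cv2.getPerspectiveTransform(np.float32(src),np.float32(dst))
    return cv2.warpPerspective(img.astype(np.uint8),H,(160*S,200*S),flags=cv2.INTER_CUBIC)
E
python3 - <<'E'
from rect import *
d=np.load("v1.npz"); M=d["M"]; ex=M[:,1]; ey=np.cross([0,0,1.],ex)
# pads: handle grip; gauge centre ~TCP (grip offset along y ~ +1mm)
org=d["p"]-[0,0,.1465]+ey*.0012
r=rectify(d["img"],d["pose"],float(d["f"]),float(d["cx"]),float(d["cy"]),org,ex,ey,np.array([0,0,1.]))
S=4; img=r.copy()
save("r1.png",cv2.resize(img,(480,600)))
g=cv2.cvtColor(r,cv2.COLOR_RGB2GRAY).astype(float); hsv=cv2.cvtColor(r,cv2.COLOR_RGB2HSV)
br=(hsv[...,1]>140)&(hsv[...,2]>120); v,u=np.nonzero(br[200:400,200:440]); print("brass",(u+200).mean()/S-80,190-(v+200).mean()/S)
np.save("r1.npy",g)
dk=np.clip(140-g,0,None)
from scipy import ndimage as nd
L,k=nd.label(g<110)
for i in range(1,k+1):
    m=L==i
    if 20<m.sum()<6000:
        vy,vx=nd.center_of_mass(dk*m); print(m.sum(),round(vx/S-80,2),round(190-vy/S,2))
E
```

```text
brass 0.7702418506834903 116.86198738170347
4371 0.68 70.51
692 21.44 38.51
794 -14.89 37.19
```

View pics/r1.png

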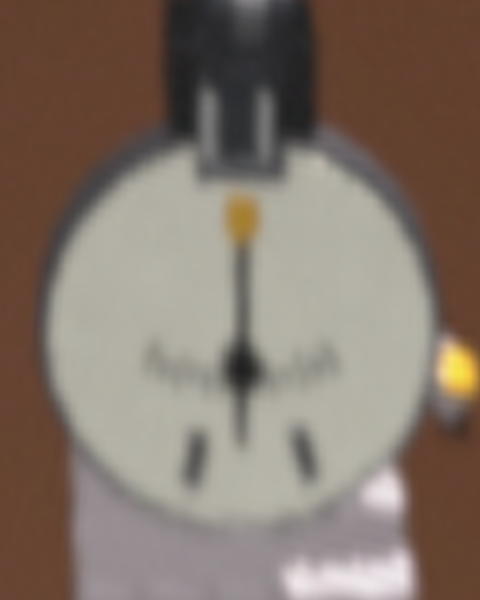

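Rectified dial: pivot (241,215), left tab on the right-hand side around (304,455), right tab around (195,458), pointer plumb. The left tab works out to about 0.26 rad. Next I'll refine the block yaw.

```bash
python3 - <<'E'
from h import *
for n in("top","scene"):
    d=np.load(n+"0.npz");P=d["P"]
    m=(abs(P[...,0]-.508)<.06)&(abs(P[...,1]+.168)<.08)&(P[...,2]>.012)
    Q=P[m]; h=cv2.convexHull((Q[:,:2]*1e3).astype(np.float32))[:,0]
    # fit 70x120 rect by minimising point-outside + centering, via yaw scan of extents
    for a in np.radians(np.arange(-3,6,1.)):
        R=np.array([[np.cos(a),np.sin(a)],[-np.sin(a),np.cos(a)]]); q=Q[:,:2]*1e3@R.T
        lo=np.percentile(q,1.5,axis=0);hi=np.percentile(q,98.5,axis=0)
        print(n,round(np.degrees(a)),(hi-lo).round(1),((hi+lo)/2@R).round(1))
    r=(P[...,2]>.05)&m; q=P[r]*1e3
    xs=np.arange(478,540,3); c=[(x,(q[abs(q[:,0]-x)<3,1].max()+q[abs(q[:,0]-x)<3,1].min())/2) for x in xs if (abs(q[:,0]-x)<3).sum()>4]
    c=np.array(c); f=np.polyfit(c[:,0]-508,c[:,1],1); print("rib yaw deg",np.degrees(f[0]),"y",f[1],len(c))
E
```

```text
top -3 [ 69.5 116.4] [ 508.4 -166.9]
top -2 [ 68.7 116.5] [ 508.6 -166.7]
top -1 [ 68.1 116.7] [ 508.6 -166.6]
top 0 [ 67.4 116.8] [ 508.7 -166.6]
top 1 [ 67.4 116.8] [ 508.8 -166.7]
top 2 [ 68.  116.8] [ 508.7 -166.7]
top 3 [ 68.2 116.6] [ 508.9 -166.8]
top 4 [ 68.6 116.7] [ 508.9 -166.9]
top 5 [ 69.6 116.6] [ 508.9 -167. ]
rib yaw deg 1.0382230354797657 y -156.637555691788 21
scene -3 [ 72.2 118.3] [ 506.7 -169.7]
scene -2 [ 71.9 118. ] [ 506.8 -169.7]
scene -1 [ 71.4 117.6] [ 506.6 -169.8]
scene 0 [ 71.1 117.5] [ 506.7 -169.7]
scene 1 [ 70.7 117.4] [ 506.7 -169.6]
scene 2 [ 70.4 117.2] [ 506.7 -169.7]
scene 3 [ 70.6 117.1] [ 506.7 -169.9]
scene 4 [ 71.6 117.1] [ 506.8 -170. ]
scene 5 [ 72.7 117.4] [ 506.7 -169.9]
rib yaw deg 1.810927716298784 y -159.61849198708092 21
```

```bash
python3 -m jog '[[-2,-1.5,3,-0.1],[-4,-3,6,-0.2],[-6,-4.5,9,-0.3],[-8,-6,12,-0.4],[-9.4,-6.8,15,-0.5],[-9.4,-6.8,18,-0.6],[-9.4,-6.8,20,-0.625],[-9.4,-6.8,21.5,-0.625],[-9.4,-6.8,22,-0.625],[-9.4,-6.8,22,-0.625],[-9.4,-6.8,22,-0.625],[-9.4,-6.8,22,-0.625],[-9.4,-6.8,22,-0.625],[-9.4,-6.8,22,-0.625]]' - 40
cat > st.py <<'E'
from rect import *
import sys
from scipy.spatial.transform import Rotation as R
o=bot.get_obs(); M=R.from_quat(np.roll(o["tool_rot"],-1)).as_matrix()
print(M.round(3).tolist(),o["eef_pos"].round(4),o["contact_force"].round(1),o["torque"].round(2))
n=sys.argv[1]
for k in("scene","top"):
    cs=[cam(k) for _ in range(6)]; c=cs[0]; P=np.median([a["P"] for a in cs],0); img=np.mean([a["pixels"].astype(float) for a in cs],0)
    np.savez(n+k+".npz",img=img,P=P,pose=c["pose"],M=M,p=o["eef_pos"],f=c["f"],cx=c["cx"],cy=c["cy"])
    q=P[(abs(P[...,0]-.508)<.06)&(abs(P[...,1]+.158)<.09)&(P[...,2]>.04)&(P[...,2]<o["eef_pos"][2]-.16)]
    ex=M[:,1]; ey=np.array([-ex[1],ex[0],0]); lo=o["eef_pos"]-[0,0,.1465]
    s=P[(abs((P-lo)@ex)<.03)&(abs((P-lo)@ey)<.08)&(P[...,2]>.07)&(P[...,2]<o["eef_pos"][2]-.02)]
    d=(s-lo)*1e3
    for z in range(0,130,20):
        e=d[(d[:,2]>z)&(d[:,2]<z+20)]
        if len(e)>8: print(k,z,len(e),"y",np.percentile(e@ey,[2,98]).round(1),"x",np.percentile(e@ex,[2,98]).round(1))
c=np.load(n+"scene.npz"); Ci=np.linalg.inv(c["pose"]); q=Ci[:3,:3]@(c["p"]-[0,0,.08])+Ci[:3,3]; u,v=int(c["f"]*q[0]/q[2]+c["cx"]),int(c["f"]*q[1]/q[2]+c["cy"])
save(n+".png",cv2.resize(c["img"][v-60:v+60,u-60:u+60].astype(np.uint8),(600,600),interpolation=cv2.INTER_CUBIC))
E
python3 st.py a
```

```text
t: 7.25
eef_pos: [0.5102, -0.1586, 0.2272]
tool_rot: [0.001, 0.7, 0.715, 0.001]
contact_force: [0.2, 0.5, -4.0]
gripper_width: 0.251
grasp_force: 40.5
[[-0.021, 1.0, 0.002], [1.0, 0.021, -0.0], [-0.0, 0.002, -1.0]] [ 0.5102 -0.1586  0.2272] [ 0.2  0.5 -4. ] [-0.06 -0.04 -0.01]
scene 0 335 y [-52.3  54.8] x [-18.5  21.4]
scene 20 98 y [-44.8  45.9] x [1.4 6.5]
scene 40 144 y [-56.5  59.3] x [0.9 7.6]
scene 60 173 y [-64.9  66.8] x [-1.6  8.9]
scene 80 168 y [-64.5  64.2] x [-4.7  7.3]
scene 100 165 y [-59.1  59.6] x [-3.7  8.8]
scene 120 61 y [-48.8  52.7] x [-4.2 10.3]
top 0 221 y [-7.8 57.6] x [-21.9  21.2]
top 20 10 y [13.3 40.3] x [-3.3 -3.2]
top 80 26 y [20.3 69.7] x [-3.3  3.7]
top 100 17 y [52.6 65.8] x [-2.   5.7]
top 120 10 y [47.5 55. ] x [-2.7  5.2]
```

View pics/a.png

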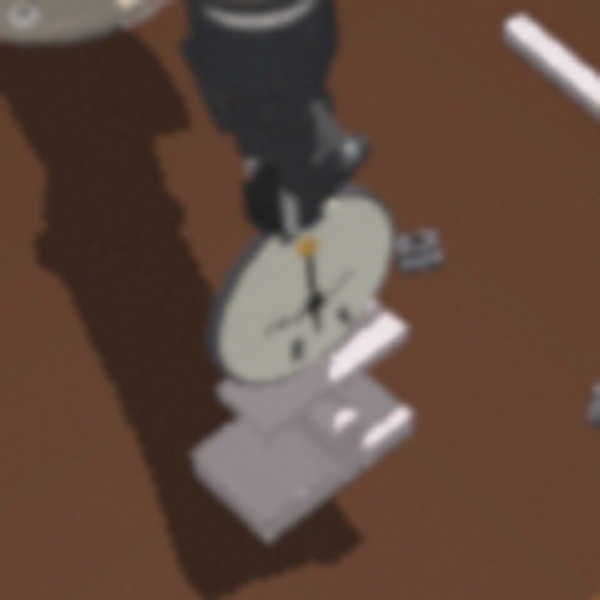

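```bash
python3 -m jog '[[-0.1,0,0.5,0],[-0.1,0,1,0],[-0.1,0,1.5,0],[-0.1,0,1.7,0],[-0.1,0,1.8,0],[-0.1,0,1.9,0],[-0.1,0,1.95,0],[-0.1,0,1.95,0],[-0.1,0,1.95,0],[-0.1,0,1.95,0]]'
python3 -m jog '[[0,0,0.05,0],[0,0,0.1,0],[0,0,0.15,0],[0,0,0.15,0],[0,0,0.15,0]]'
```

```text
t: 8.68
eef_pos: [0.5097, -0.1596, 0.2069]
tool_rot: [0.0, 0.7, 0.714, 0.0]
contact_force: [0.1, -0.5, -3.8]
gripper_width: 0.25
grasp_force: 40.4
t: 9.1
eef_pos: [0.5101, -0.1599, 0.2065]
tool_rot: [0.0, 0.7, 0.714, 0.001]
contact_force: [-2.5, 0.8, 6.7]
gripper_width: 0.254
grasp_force: 42.0
```

```bash
python3 -m jog '[[0,0,0,0],[0,0,0,0],[0.3,0,0,0],[0.6,0,0.01,0],[0.9,0,0.02,0],[1.2,0,0.04,0],[1.5,0,0.06,0],[1.8,0,0.09,0],[2.15,0,0.13,0],[2.15,0,0.13,0],[2.15,0,0.13,0]]' - 25
python3 -m jog '[[0.3,0,0.04,0],[0.6,0,0.09,0],[0.9,0,0.14,0],[1.2,0,0.2,0],[1.5,0,0.26,0],[1.8,0,0.32,0],[2.1,0,0.39,0],[2.1,0,0.39,0],[2.1,0,0.39,0],[2.1,0,0.39,0],[2.1,0,0.39,0],[2.1,0,0.39,0],[2.1,0,0.39,0],[2.1,0,0.39,0],[2.1,0,0.39,0],[2.1,0,0.39,0],[2.1,0,0.39,0],[2.1,0,0.39,0],[2.1,0,0.39,0],[2.1,0,0.39,0]]' - 25
python3 st.py b
```

```text
t: 10.02
eef_pos: [0.51, -0.1392, 0.2054]
tool_rot: [0.001, 0.7, 0.714, 0.0]
contact_force: [-1.6, -1.2, 7.1]
gripper_width: 0.255
grasp_force: 42.5
t: 11.68
eef_pos: [0.5097, -0.1178, 0.2016]
tool_rot: [0.001, 0.7, 0.714, 0.001]
contact_force: [-3.0, -0.1, 8.2]
gripper_width: 0.251
grasp_force: 43.9
[[-0.021, 1.0, 0.002], [1.0, 0.021, -0.0], [-0.0, 0.002, -1.0]] [ 0.5097 -0.1178  0.2016] [-3.  -0.1  8.2] [-0.41  0.66 -0.08]
scene 0 50 y [-66.7   2. ] x [ 0.6 20.5]
scene 20 161 y [-79.6  19.5] x [-20.1  20.2]
scene 40 130 y [-74.9  36.3] x [1.2 8. ]
scene 60 140 y [-77.4  41.9] x [0.8 9.1]
scene 80 147 y [-77.5  42. ] x [1.3 9. ]
scene 100 148 y [-79.   37.5] x [-2.8  8.8]
scene 120 53 y [-74.  29.] x [-3.5 10.6]
top 100 19 y [24.2 44.2] x [-2.8  4.9]
```

View pics/b.png

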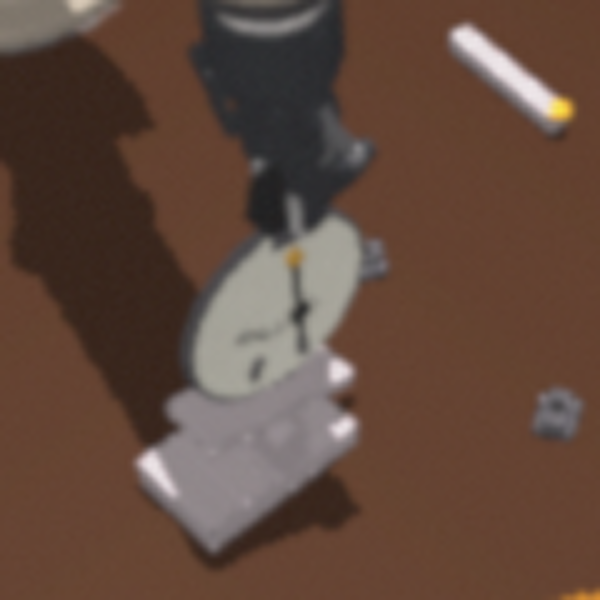

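The gauge has rocked on the rib. The pointer (around (298,320)) now covers the left tab, and the right tab is at (257,370). Next I'll measure the remaining error.

```bash
cat > ang.py <<'E'
from rect import *
import sys
from scipy import ndimage as nd
for n in sys.argv[1:]:
    d=np.load(n+".npz"); M=d["M"]; ex=M[:,1]*[1,1,0]; ex/=np.linalg.norm(ex); ey=np.cross([0,0,1.],ex); p=d["p"]-[0,0,.1465]
    S=4; r=rectify(d["img"],d["pose"],float(d["f"]),float(d["cx"]),float(d["cy"]),p,ex,ey,np.array([0,0,1.]),.006,S)
    hsv=cv2.cvtColor(r,cv2.COLOR_RGB2HSV); g=cv2.cvtColor(r,cv2.COLOR_RGB2GRAY).astype(float)
    br=(hsv[...,1]>120)&(hsv[...,2]>110); br[420:]=0; br[:180]=0; br[:,:180]=0; br[:,440:]=0
    L,k=nd.label(br); sz=nd.sum(br,L,range(1,k+1)); v,u=nd.center_of_mass(L==1+np.argmax(sz)); print(n,"pivot",u/S-80,190-v/S)
    th=np.arange(-.75,.6,.01)
    for r0,r1 in((60,68),(70,75),(77,82),(82,87)):
        rr=np.arange(r0,r1,.5)
        T,RR=np.meshgrid(th,rr); X=u+S*RR*np.sin(T); Y=v+S*RR*np.cos(T)
        pr=nd.map_coordinates(g,[Y,X],order=1).mean(0); bg=nd.median_filter(pr,61); dk=np.clip(bg-pr,0,None)
        L2,k2=nd.label(dk>10); print(r0,[(round(float((th*dk)[L2==i].sum()/dk[L2==i].sum()),3),int(dk[L2==i].max())) for i in range(1,k2+1)])
    cv2.imwrite("pics/rect_%s.png"%n,cv2.cvtColor(r,cv2.COLOR_RGB2BGR))
E
python3 ang.py v1 ascene bscene
python3 -c "
import cv2,numpy as np
cv2.imwrite('pics/cmp.png',np.hstack([cv2.resize(cv2.imread('pics/rect_%s.png'%n),(400,500)) for n in('ascene','bscene')]))"
```

```text
v1 pivot 1.8076647564469965 117.91332378223495
60 [(-0.007, 68)]
70 [(-0.202, 38), (-0.009, 33), (0.263, 40)]
77 [(-0.193, 86), (0.258, 86)]
82 [(-0.738, 22), (-0.193, 83), (0.259, 84)]
ascene pivot 3.5366753472222285 118.40060763888889
60 [(0.012, 54)]
70 [(-0.232, 26), (0.011, 23), (0.254, 24)]
77 [(-0.204, 61), (0.254, 58)]
82 [(-0.192, 65), (0.255, 62)]
bscene pivot -8.110593971631204 119.51906028368795
60 [(-0.003, 58)]
70 [(-0.491, 32), (-0.011, 65), (0.576, 13)]
77 [(-0.469, 61), (-0.007, 70), (0.549, 31)]
82 [(-0.46, 63), (-0.001, 58), (0.548, 26)]
```

View pics/cmp.png

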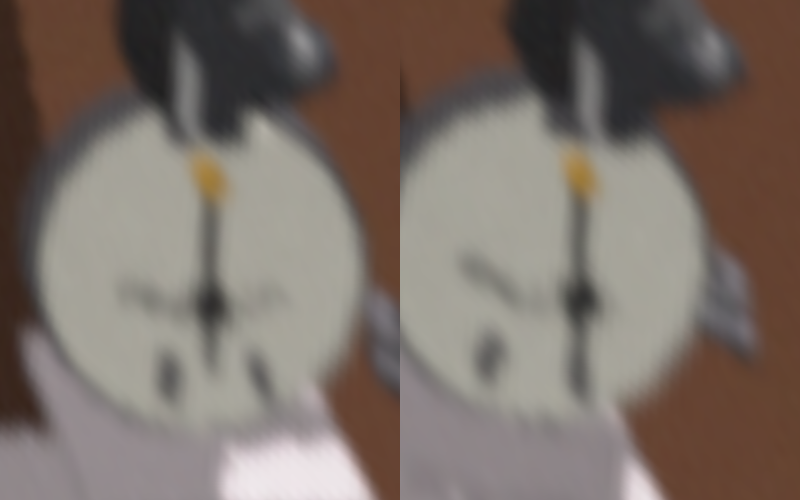

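```bash
python3 -c "
from station import bot
o=bot.get_obs(); print(o['t'],o['eef_pos'],o['contact_force'],o['grasp_force']); print(bot.hand_in())"
```

```text
12.2833 [ 0.50972545 -0.11778705  0.2016355 ] [-2.66884319 -1.11444953  8.07720758] 43.91399145126343
the job is handed in; nothing more can be done
None
```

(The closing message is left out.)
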